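# Hang a stopper bin on the louvred rack

### The arm

A 7-joint arm with a two-finger parallel gripper is mounted at the origin on the work surface. World frame = base frame: x ahead of the robot, y to its left, z up, the work surface at z = 0. Lengths are in m, angles in rad, forces in N, time in s.
With the tool pointing down it reaches from about 0.4 to 0.85 m from the base axis. Payload 10.4 kg.
Tool frame: the origin (TCP) lies on the centre line of the jaws, within the pads' length; the fingertips stand r.tip_extent ahead of it and the grasp point (between the pads) lies 3 mm ahead of it (r.tip_extent is the distance from the TCP to the fingertips, in m); z points along the fingers, y is the direction in which the jaws open and shut (so a half turn about z gives the same grasp; the last joint's range is limited). The gripper opens to 87 mm and grips with 3 to 60 N. Pads are 19 mm wide; open, the fingers measure 117 mm over their backs; the gripper's body (75 mm by 190 mm) begins 51 mm behind the grasp point.
Start: joints at [1.164, 0.332, -0.065, 1.46, 0.022, 1.35, -0.088], TCP at [0.234, -0.58, 0.245] pointing down, gripper open.
Joint ranges: [-2.6, 2.6], [-0.5, 2.12], [-1.47, 1.34], [0.16, 2.42], [-1.27, 4.41], [0.06, 2.06], [-2.6, 2.6]. Speed limits (rad/s): [2.22, 2.22, 2.79, 2.79, 3.14, 3.14, 3.14].

### API

Orientations are given as a unit quaternion [x, y, z, w].
In Python, from bench import r gives the robot as it stands. The module is installed in compiled form; this text tells all that it offers.
- The arm moves only by the shell command python3 -m jog 'ROWS' [FORCE]. ROWS is JSON, a list of rows, each a list of 5 numbers: the shift along the tool's x, y, z in cm, then the turn about the tool's z in rad, then the closure, from 0 (fully open) to 1 (shut). A call has exactly 10 rows; each row shifts and turns the pose as measured when the row begins, along the tool's axes as they then stand; what a row does not reach is not made up. A row lasts 1/10 s, in which the tool goes at most 50 mm and 8.59 degrees, less where a joint would pass 70% of its speed; a pose out of reach is approached as far as the arm can. A call with a gripper value outside its range is refused whole. The fingers move at their own pace and stop on an object; FORCE is the grip in N (left out, the last holds). Time passes only in rows, so rows that do not move let the fingers close, or fill a call up. It gives the time, the measured TCP pose, the force and the opening at its end, in the units of the state.
- r.read_state(): the state, without advancing time (a new reading comes with each control period).
- r.camera(name): name is "scene" or "side" or "wrist"; returns a dict with "pixels" (400x640x3 uint8, red, green, blue), "fx", "fy", "cx", "cy" (pixels), "camera_from_world" (4x4, takes a point from world to camera coordinates). Camera axes: x right, y up, looking along -z (the intrinsics and any distortion apply to the point x, -y, -z); pixel columns grow to the right and rows downward; lengths in m; the calibration is good to about 2 mm. A picture is of the moment at which its call begins. There is no depth.
- r.close_job(): hands the job in, once; it reports no verdict.
The state is a dict: "time": time; "joint_positions": joint angles; "joint_vel": joint speeds; "joint_torque": joint torques, N m; "ee_pos": TCP position; "eef_rot": TCP orientation; "ft_force": force on the tool from outside, world axes, zero at the start; "torque": the same for the moment, N m; "width": finger opening in m.
Only numpy, scipy, OpenCV 4.12 (cv2) and the standard library are available. Lean on these libraries where they do the work, as an engineer would, in place of code of your own. Each camera call takes 0.05 s, during which the arm holds its last target. There are 200 camera calls.

### The job

Hang the small bin of rubber stoppers back on the bench rack: lift it over the empty middle louvre of the top row, let its lip drop in behind the louvre, and press it down until the lip is fully home and the bin hangs level. The louvre plate is not set exactly, so feel for its pocket, and it nips the lip, so press it home firmly but stop as soon as it lands, before the sheet is strained. Keep the bin upright with its stoppers in it, and leave the neighbouring bins and everything else where they are.

Things in the scene. Friction and masses are not known exactly. Their poses are not given: they have to be found in the camera images.
- bin: Grey plastic bin on the bench, outside 100 (x) x 60 (y) x 75 mm high, walls 3, floor 4, about 0.25 kg, two rubber stoppers inside. Origin: centre of its underside. +x points to its back, where the lip is, z up. The front is scooped down to 34 mm; the sides have full height (75) from x = -25 to +50. Two heel ribs, 8 high, at the foot of the back reach to x = 64 like the lip.
- lip (a point): Point on the bin's hanging lip: middle of its lower edge, rear face, at (64, 0, 55) mm in the bin's frame. From the top of the bin's back a bridge 44 wide and 4 thick runs back to x = 64, then turns down as the lip: 44 wide, 4 thick, 20 high with the bridge, rounded at its lower edge; 10 mm free behind the bin's back wall for the louvre.
- rim (a point): Point on top of the bridge of the bin's lip, at (55, 0, 75) mm in the bin's frame: a flat ledge 18 (x 46 to 64) x 44 mm, good to push down on with the shut fingers. The rack's sheet stands right behind it, and may top it by 10 to 27 mm.
- rack: Louvred white sheet on two dark posts, 370 wide, top at 188 mm, fixed to the bench. Origin on the bench under the middle of the sheet's front face; +x points into the sheet, y along it, z up. Two rows of three louvres, 115 mm apart: upward-open pockets 47 wide inside, with rigid closed ends. The middle top one is empty, a bin hangs on either side; 55 mm free on both sides of the bin's place.
- rail (a point): Nominal place of the lip point when home: sheet face, middle of the pocket floor, of the empty middle louvre, 150 mm above the bench, axes as the rack. The louvre plate is screwed in slots: the real pocket may lie up to 8.5 mm higher or lower and 3 mm to either side, not reported. Its mouth edge is 15 mm above its floor and 10 mm out from the sheet, 8 mm open, narrowing down.
- louvre (a joint): How far (m) the lip has sprung the middle louvre out from the sheet: 0 empty, about 0.0023 with the lip fully home on the pocket floor, 1/3 mm less for each mm short of home. The spring first bites about 7 mm above home; the push needed then grows to 9 to 18 N just before home, where the lip stops hard. It stays where it is left. Over 30 N of push strains the sheet.
- left_bin: Bystander: like bin, empty, hanging on the louvre at the rack's +y side. Origin centre of its underside.
- right_bin: Bystander: like bin, empty, hanging on the louvre at the rack's -y side. Origin centre of its underside.
- stopper0: Black rubber stopper standing loose in the bin, 25 mm across the foot, 24 high. Origin: centre of its underside.
- stopper1: A second such stopper, in the front half of the bin. Origin: centre of its underside.
- bottle_a: Bystander: amber bottle, 64 mm across, 150 high. Origin: centre of its underside.
- jar: Bystander: white jar, 60 mm across, 85 high. Origin: centre of its underside.
- beaker: Bystander: glass beaker, 68 mm across, 85 high. Origin: centre of its underside.
- crucible: Bystander: small white crucible, 44 mm across, 36 high. Origin: centre of its underside.
- spatula: Bystander: spatula lying on the bench, 190 mm long. Origin at its underside.

How it is judged:
By the outcome, as a careful person would: the job done as asked, in the order asked, and still so for the second after the job is handed in, with the robot touching nothing.
It also fails if it takes over 58 s, if anything falls off the work surface, if the arm or the gripper's body presses on something with over 40 N, if the wrist force passes 120 N, or if a joint passes its speed limit or range.

## Working session

There is one attempt and no reset: what is moved stays moved. The work goes in short steps, Python scripts to look and compute and a shell command to move; the robot and the scene stay as the last step left them, time stands still between calls to the robot, and variables do not carry over. Pictures are saved under pics/ and viewed, about 8 in all and at most 12, crops included, and the job is handed in when it is done.

```bash
mkdir -p pics; cat > h.py <<'E'
from bench import r
import numpy as np, cv2
from scipy.spatial.transform import Rotation as R
def snap(n,f):
    c=r.camera(n); np.savez('pics/'+f+'.npz',**c); cv2.imwrite('pics/'+f+'.png',c['pixels'][:,:,::-1]); return c
def load(f): return dict(np.load('pics/'+f+'.npz'))
def ray(c,u,v):
    T=np.array(c['camera_from_world']); d=np.array([(u-c['cx'])/c['fx'],-(v-c['cy'])/c['fy'],-1.])
    return -T[:3,:3].T@T[:3,3], T[:3,:3].T@d
def onz(c,u,v,z):
    o,d=ray(c,u,v); return o+d*(z-o[2])/d[2]
def proj(c,p):
    T=np.array(c['camera_from_world']); q=T[:3,:3]@np.array(p)+T[:3,3]
    return c['cx']+c['fx']*q[0]/-q[2], c['cy']-c['fy']*q[1]/-q[2]
def tri(c1,p1,c2,p2):
    o1,d1=ray(c1,*p1);o2,d2=ray(c2,*p2)
    A=np.array([d1,-d2]).T; s=np.linalg.lstsq(A,o2-o1,rcond=None)[0]
    a,b=o1+s[0]*d1,o2+s[1]*d2; return (a+b)/2,np.linalg.norm(a-b)
E
python3 - <<'E'
from h import *
for n in('scene','side','wrist'):
    c=snap(n,n+'0'); T=np.array(c['camera_from_world']); print(n,list(c.keys()),c['fx'],-T[:3,:3].T@T[:3,3],-T[2,:3])
s=r.read_state(); print(s,r.tip_extent)
E
```

```text
scene ['pixels', 'fx', 'fy', 'cx', 'cy', 'camera_from_world'] 431.1400183651914 [1.11319783 0.28077914 1.12095297] [-0.45237855 -0.25486575 -0.85463273]
side ['pixels', 'fx', 'fy', 'cx', 'cy', 'camera_from_world'] 369.5173302358915 [0.26475548 0.45535753 0.83986672] [ 0.32127919 -0.55412257 -0.7679374 ]
wrist ['pixels', 'fx', 'fy', 'cx', 'cy', 'camera_from_world'] 324.90557116118765 [ 0.29518526 -0.55468169  0.38255057] [-0.22728336 -0.09035183 -0.96962819]
{'time': 0.15, 'joint_positions': array([ 1.16440824,  0.33273526, -0.06469934,  1.46073063,  0.02157341,
        1.34990341, -0.08849948]), 'joint_vel': array([ 0.00062485, -0.00205295, -0.00079211, -0.00248   ,  0.00114839,
       -0.00218487,  0.00089723]), 'joint_torque': array([ 1.55386428e-03, -6.23634911e+01,  2.52061605e-02, -3.90140676e+01,
       -6.13269280e-02,  3.73043516e-02,  1.01355101e-04]), 'ee_pos': array([ 0.23393148, -0.57928398,  0.24393982]), 'eef_rot': array([ 9.81643613e-01,  1.90723685e-01, -1.13188228e-04, -5.29475756e-04]), 'ft_force': array([-0.21926678,  0.08046121,  0.38595055]), 'torque': array([-0.02726554, -0.00388134, -0.03040531]), 'width': 0.08662693972299129} 0.022
```

View pics/scene0.png

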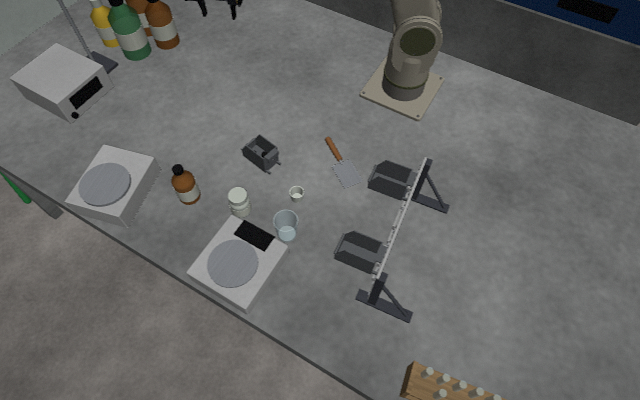

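View pics/side0.png

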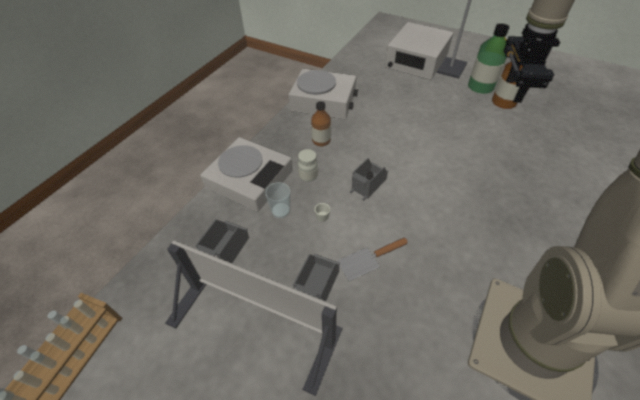

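```bash
python3 - <<'E'
from h import *
a=load('scene0')['pixels'][:,:,::-1]; b=load('side0')['pixels'][:,:,::-1]
A=cv2.resize(a[125:185,230:310],None,fx=5,fy=5,interpolation=2)   # 400x300
A2=cv2.resize(b[150:210,330:410],None,fx=5,fy=5,interpolation=2)
B=cv2.resize(a[150:300,330:460],None,fx=3,fy=2,interpolation=2)[:,:390]
C=cv2.resize(b[210:360,160:360],None,fx=2,fy=2,interpolation=2)
im=np.zeros((600,800,3),np.uint8); im[:300,:400]=A; im[:300,400:]=A2; im[300:,:390]=B; im[300:,400:]=C
im=np.clip(im*1.6,0,255).astype(np.uint8)
cv2.imwrite('pics/comp0.png',im)
for n,f,pts in(('scene','scene0',[(262,165),(428,160),(378,278),(345,185),(230,210),(297,197),(286,235)]),('side','side0',[(368,190),(172,243),(330,312),(345,265)])):
    c=load(f)
    for p in pts: print(n,p,onz(c,*p,0).round(3),onz(c,*p,.188).round(3))
E
```

```text
scene (262, 165) [ 0.53  -0.241  0.   ] [ 0.628 -0.153  0.188]
scene (428, 160) [0.245 0.202 0.   ] [0.39  0.215 0.188]
scene (378, 278) [0.677 0.236 0.   ] [0.75  0.244 0.188]
scene (345, 185) [0.462 0.019 0.   ] [0.571 0.063 0.188]
scene (230, 210) [ 0.712 -0.232  0.   ] [ 0.779 -0.146  0.188]
scene (297, 197) [ 0.573 -0.085  0.   ] [ 0.664 -0.024  0.188]
scene (286, 235) [ 0.696 -0.046  0.   ] [0.766 0.008 0.188]
side (368, 190) [ 0.504 -0.237  0.   ] [ 0.45  -0.082  0.188]
side (172, 243) [0.889 0.185 0.   ] [0.75  0.246 0.188]
side (330, 312) [0.426 0.15  0.   ] [0.39  0.218 0.188]
side (345, 265) [0.45  0.022 0.   ] [0.409 0.119 0.188]
```

View pics/comp0.png

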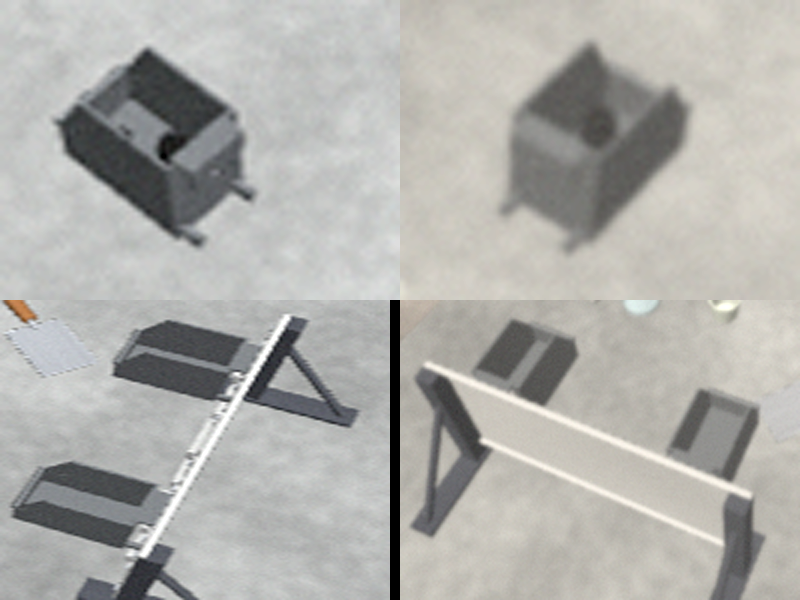

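```bash
python3 - <<'E'
from h import *
s=load('scene0'); d=load('side0')
S=lambda x,y:(230+x/5-.4,125+y/5-.4); D=lambda x,y:(330+(x-400)/5-.4,150+y/5-.4)
a=onz(s,*S(200,238),.004); b=onz(s,*S(252,193),.004)
print('heel scene',a,b,'side',onz(d,*D(510,210),.004),onz(d,*D(570,245),.004))
# top edges: bridge rear corners at z .075
for n,c,f,P in(('s',s,S,[(148,50),(240,110),(243,128),(195,168),(175,165),(60,122)]),('d',d,D,[(592,45),(672,92),(688,100),(590,160),(515,120)])):
    for p in P: print(n,p,onz(c,*f(*p),.075).round(4))
# rack top edge line
for c,f in((s,'scene'),(d,'side')):
    h=c['pixels'].astype(int); m=((h.min(2)>130)).astype(np.uint8)
    x0,y0,x1,y1=(360,150,440,290) if f=='scene' else (150,225,350,340)
    M=np.zeros_like(m); M[y0:y1,x0:x1]=m[y0:y1,x0:x1]
    n,l,st,_=cv2.connectedComponentsWithStats(M); i=1+st[1:,4].argmax(); 
    ct=max(cv2.findContours((l==i).astype(np.uint8),0,1)[0],key=cv2.contourArea); q=cv2.minAreaRect(ct)
    print(f,st[i]); 
    for p in cv2.boxPoints(q): print(p,onz(c,*p,.188).round(4))
E
```

```text
heel scene [ 0.54269184 -0.20343138  0.004     ] [ 0.49775275 -0.19408854  0.004     ] side [ 0.54265754 -0.20449243  0.004     ] [ 0.50005411 -0.19693242  0.004     ]
s (148, 50) [ 0.4799 -0.2763  0.075 ]
s (240, 110) [ 0.4895 -0.203   0.075 ]
s (243, 128) [ 0.4998 -0.1941  0.075 ]
s (195, 168) [ 0.539  -0.2026  0.075 ]
s (175, 165) [ 0.5432 -0.214   0.075 ]
s (60, 122) [ 0.5522 -0.2908  0.075 ]
d (592, 45) [ 0.5326 -0.2856  0.075 ]
d (672, 92) [ 0.4765 -0.2723  0.075 ]
d (688, 100) [ 0.466  -0.2707  0.075 ]
d (590, 160) [ 0.496  -0.2023  0.075 ]
d (515, 120) [ 0.546 -0.21   0.075]
scene [375 157  52 121 480]
[371.86206 275.34485] [0.7518 0.2288 0.188 ]
[420.13794 154.65517] [0.3849 0.1901 0.188 ]
[427.0345  157.41379] [0.3839 0.2094 0.188 ]
[378.7586  278.10345] [0.7497 0.2451 0.188 ]
side [173 241 162  68 561]
[171.97324 243.5368 ] [0.7487 0.2466 0.188 ]
[173.32297 240.20215] [0.7521 0.239  0.188 ]
[334.96057 305.6269 ] [0.3873 0.2031 0.188 ]
[333.61084 308.96155] [0.3865 0.2099 0.188 ]
```

```bash
cat >> h.py <<'E'
def need(p,yaw):
    s=r.read_state(); Q=R.from_quat(s['eef_rot']).as_matrix()
    d=Q.T@(np.array(p)-s['ee_pos']); y=np.arctan2(Q[1,0],Q[0,0]); t=-(np.radians(yaw)-y); t=(t+np.pi)%(2*np.pi)-np.pi
    print('t',round(s['time'],2),'pos',s['ee_pos'].round(4),'yaw',np.degrees(y).round(2),'tilt',Q[:,2].round(4),'w',round(s['width'],4),'F',s['ft_force'].round(2),'M',s['torque'].round(2))
    print('need tool cm',(d*100).round(2),'turn',t.round(3))
E
python3 -m jog '[[3.7,-1.9,0,0,0],[3.7,-1.9,0,0,0],[3.7,-1.9,0,0,0],[3.7,-1.9,0,0,0],[3.7,-1.9,0,0,0],[3.7,-1.9,0,0,0],[3.7,-1.9,0,0,0],[3.7,-1.9,0,0,0],[3.7,-1.9,0,0,0],[3.7,-1.9,0,0,0]]' 30
python3 -c "
from h import *
need([.508,-.26,.2],79)"
```

```text
time: 1.15
ee_pos: [0.5098, -0.2588, 0.2403]
eef_rot: [0.983, 0.184, -0.003, -0.001]
ft_force: [-0.1, 0.1, -0.6]
width: 0.0871
t 1.15 pos [ 0.5098 -0.2588  0.2403] yaw 21.21 tilt [-0.0059  0.0014 -1.    ] w 0.0871 F [-0.13  0.13 -0.6 ] M [-0.06 -0.07 -0.03]
need tool cm [-0.19  0.06  4.03] turn -1.009
```

```bash
python3 -m jog '[[0,0,0,-0.14,0],[0,0,0,-0.14,0],[0,0,0,-0.14,0],[0,0,0,-0.14,0],[0,0,0,-0.14,0],[0,0,0,-0.14,0],[0,0,0,-0.14,0],[0,0,0,-0.03,0],[0,0,0,0,0],[0,0,0,0,0]]'
python3 -c "
from h import *
need([.508,-.26,.2],79); snap('wrist','w1')"
```

```text
time: 2.15
ee_pos: [0.5136, -0.2491, 0.2374]
eef_rot: [0.754, 0.656, -0.001, -0.006]
ft_force: [-0.2, -0.7, -0.2]
width: 0.0875
t 2.15 pos [ 0.5136 -0.2491  0.2374] yaw 82.04 tilt [-0.0089  0.0069 -0.9999] w 0.0875 F [-0.22 -0.66 -0.23] M [-0.03 -0.11 -0.04]
need tool cm [-1.18 -0.37  3.74] turn 0.053
```

View pics/w1.png

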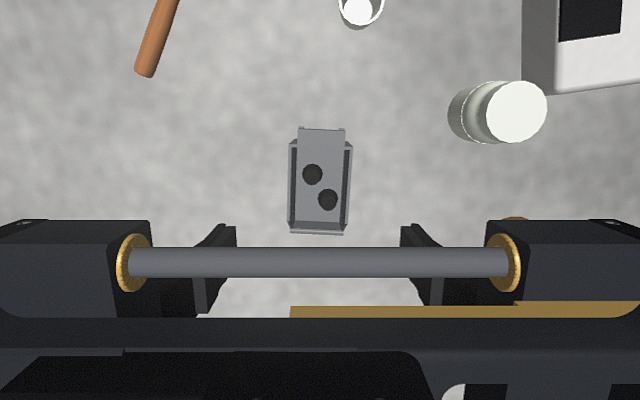

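```bash
python3 - <<'E'
from h import *
c=load('w1')
P={p:onz(c,*p,.075) for p in[(299,128),(345,129),(289,144),(352.5,145)]}
for p in P: print(p,P[p].round(4))
p,q=onz(c,299,128,.075),onz(c,345,129,.075); m=(p+q)/2; v=p-q; yaw=np.arctan2(v[1],v[0])-np.pi/2; print('yaw',np.degrees(yaw),np.linalg.norm(v),'ctr',m-.064*np.array([np.cos(yaw),np.sin(yaw),0]))
p,q=onz(c,289,144,.075),onz(c,352.5,145,.075); m=(p+q)/2; v=p-q; yaw=np.arctan2(v[1],v[0])-np.pi/2; print('yaw',np.degrees(yaw),np.linalg.norm(v),'ctr',m-.05*np.array([np.cos(yaw),np.sin(yaw),0]))
a=onz(c,288,231,.034);b=onz(c,346,233,.034);print(a,b, proj(c,[.508,-.26,0]))
E
```

```text
(299, 128) [ 0.5023 -0.1918  0.075 ]
(345, 129) [ 0.5436 -0.1985  0.075 ]
(289, 144) [ 0.491  -0.2048  0.075 ]
(352.5, 145) [ 0.5488 -0.2137  0.075 ]
yaw 80.8783963418126 0.041819496082862576 ctr [ 0.51284198 -0.25832699  0.075     ]
yaw 81.23091756212752 0.058398298833099105 ctr [ 0.51227443 -0.25867242  0.075     ]
[ 0.47022662 -0.30240969  0.034     ] [ 0.53404066 -0.31344101  0.034     ] (np.float64(316.6498751148761), np.float64(183.47007922501334))
```

```bash
python3 -m jog '[[0,0,2.5,0.018,0],[0,0,2.5,0,0],[0,0,2.5,0,0],[0,0,2.5,0,0],[0,0,2.5,0,0],[0,0,2.5,0,0],[0,0,2,0,0],[0,0,1.2,0,0],[0,0,0,0,0],[0,0,0,0,0]]' 
python3 -c "
from h import *
need([.5136,-.2495,.055],81)"
```

```text
time: 3.2
ee_pos: [0.5133, -0.2485, 0.0504]
eef_rot: [0.764, 0.645, -0.001, -0.004]
ft_force: [-0.1, -0.0, -0.2]
width: 0.087
t 3.2 pos [ 0.5133 -0.2485  0.0504] yaw 80.38 tilt [-0.006   0.0049 -1.    ] w 0.087 F [-0.11 -0.01 -0.16] M [-0.03 -0.08 -0.01]
need tool cm [-0.1   0.04 -0.46] turn -0.011
```

```bash
python3 -m jog '[[0,0,-0.3,0,1],[0,0,0,0,1],[0,0,0,0,1],[0,0,0,0,1],[0,0,0,0,1],[0,0,0,0,1],[0,0,0,0,1],[0,0,0,0,1],[0,0,0,0,1],[0,0,0,0,1]]' 40
python3 -c "
from h import *
need([.5136,-.2495,.055],81)"
```

```text
time: 4.2
ee_pos: [0.5149, -0.2494, 0.0572]
eef_rot: [0.764, 0.645, 0.0, -0.001]
ft_force: [-1.1, 0.8, -0.1]
width: 0.0597
t 4.2 pos [ 0.5149 -0.2494  0.0572] yaw 80.34 tilt [-0.0019  0.0023 -1.    ] w 0.0597 F [-1.14  0.76 -0.13] M [-0.04 -0.02 -0.03]
need tool cm [-0.03 -0.13  0.22] turn -0.012
```

```bash
python3 -m jog '[[0,0,-0.5,0,1],[0,0,-1.5,0,1],[0,0,-2.5,0,1],[0,0,-3,0,1],[0,0,-3,0,1],[0,0,-3,0,1],[0,0,-3,0,1],[0,0,-2.5,0,1],[0,0,-1,0,1],[0,0,0,0,1]]' 
python3 -c "
from h import *
need([.577,.131,.26],95.5)"
```

```text
time: 5.2
ee_pos: [0.5141, -0.2481, 0.2722]
eef_rot: [0.763, 0.646, 0.001, -0.001]
ft_force: [-0.4, -0.3, -3.8]
width: 0.0599
t 5.2 pos [ 0.5141 -0.2481  0.2722] yaw 80.47 tilt [-9.0e-04  2.7e-03 -1.0e+00] w 0.0599 F [-0.44 -0.28 -3.75] M [-0.03 -0.08 -0.04]
need tool cm [38.43 -0.07  1.32] turn -0.262
```

```bash
python3 -m jog '[[2,0,0,0,1],[3.5,0,0,0,1],[4.5,0,0.1,0,1],[4.8,0,0.1,0,1],[4.8,0,0.1,0,1],[4.8,0,0.1,0,1],[4.8,0,0.1,0,1],[4,0,0.1,0,1],[3,0,0.1,0,1],[1.5,0,0.1,0,1]]' 
python3 -m jog '[[0,0,0,-0.04,1],[0,0,0,-0.06,1],[0,0,0,-0.06,1],[0,0,0,-0.06,1],[0,0,0,-0.04,1],[0,0,0,0,1],[0,0,0,0,1],[0,0,0,0,1],[0,0,0,0,1],[0,0,0,0,1]]' >/dev/null
python3 -c "
from h import *
need([.577,.131,.26],95.5)
for n in ('wrist','scene','side'): snap(n,n+'2')
a=load('scene2')['pixels'][150:300,330:460,::-1]; b=load('side2')['pixels'][190:340,160:360,::-1];w=load('wrist2')['pixels'][0:220,120:520,::-1]
im=np.zeros((600,800,3),np.uint8);im[:300,:260]=cv2.resize(a,(260,300));im[:300,300:700]=cv2.resize(b,(400,300)); im[300:600,:545]=cv2.resize(w,(545,300))
cv2.imwrite('pics/comp2.png',np.clip(im*1.4,0,255).astype(np.uint8))"
```

```text
time: 6.2
ee_pos: [0.5728, 0.1333, 0.2508]
eef_rot: [0.766, 0.643, -0.006, -0.007]
ft_force: [-0.5, -0.4, -2.8]
width: 0.0597
t 7.2 pos [0.567  0.1377 0.2387] yaw 95.85 tilt [-0.0361  0.003  -0.9993] w 0.0599 F [ 1.22  0.18 -2.78] M [-0.04 -0.15 -0.02]
need tool cm [-0.75  0.85 -2.16] turn 0.006
```

View pics/comp2.png

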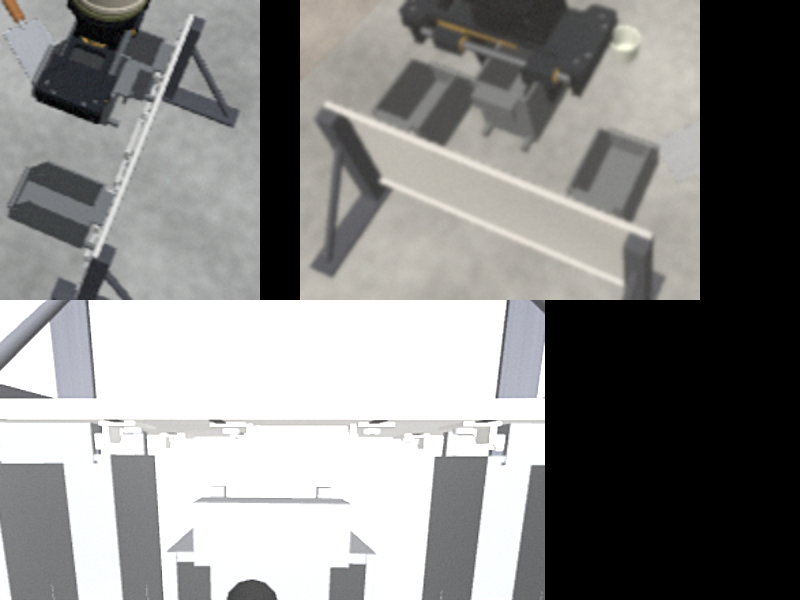

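```bash
python3 -m jog '[[-0.3,0.4,-1,0,1],[-0.3,0.4,-1,0,1],[0,0,0,0,1],[0,0,0,0,1],[0,0,0,0,1],[0,0,0,0,1],[0,0,0,0,1],[0,0,0,0,1],[0,0,0,0,1],[0,0,0,0,1]]' >/dev/null
python3 -c "
from h import *
need([.577,.131,.26],95.5)
w=snap('wrist','wrist3')['pixels'][40:220,160:480,::-1]
w=np.clip((w.astype(float)/255)**1.5*300,0,255).astype(np.uint8)
cv2.imwrite('pics/c3.png',cv2.resize(w,(800,450),interpolation=2))"
```

```text
t 8.35 pos [0.5773 0.132  0.2606] yaw 95.86 tilt [-0.0354  0.0032 -0.9994] w 0.0597 F [-0.14  0.19 -2.78] M [-0.02 -0.15 -0.02]
need tool cm [-0.1  -0.04  0.06] turn 0.006
```

View pics/c3.png

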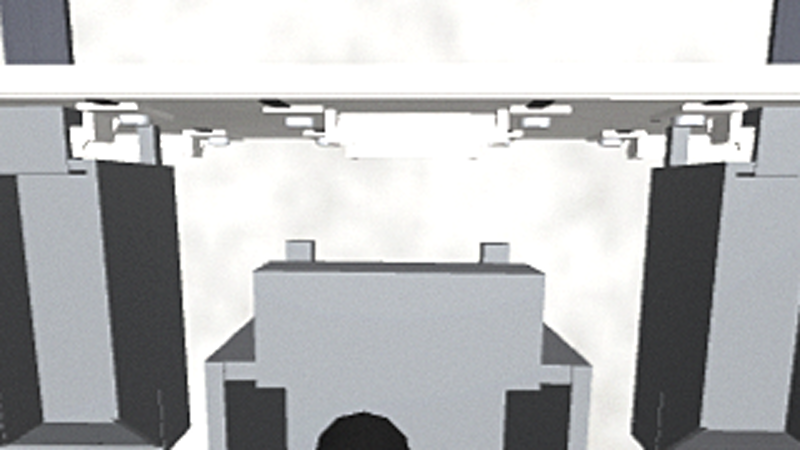

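```bash
python3 -m jog '[[0,0,0,0.08,1],[0,0,0,0.08,1],[0,0,0,0,1],[0,0,0,0,1],[0,0,0,-0.03,1],[0,0,0,-0.03,1],[0,0,0,-0.03,1],[0,0,0,-0.03,1],[0,0,0,-0.03,1],[0,0,0,0,1]]' >/dev/null
python3 - <<'E'
from h import *
need([.577,.131,.26],95.5)
c=load('wrist3'); f=lambda x,y:(160+x/2.5-.3,40+y/2.5-.3)
for n,p,z in[('sheetL',(90,100),.188),('sheetR',(760,100),.188),('louvre L end',(330,130),.165),('louvre R end',(506,130),.165),('edge L',(350,157),.165),('edge R',(478,157),.165),('bridgeL',(255,271),.278),('bridgeR',(545,271),.278),('bL low',(268,263),.275),('bR',(533,263),.275)]:
    print(n,onz(c,*f(*p),z).round(4))
E
```

```text
t 9.4 pos [0.5772 0.1321 0.2604] yaw 96.22 tilt [-0.0357  0.0031 -0.9994] w 0.0599 F [-0.03  1.1  -2.64] M [-0.05 -0.15  0.  ]
need tool cm [-0.11 -0.03  0.04] turn 0.013
sheetL [0.4895 0.2113 0.188 ]
sheetR [0.6537 0.2277 0.188 ]
louvre L end [0.5472 0.2116 0.165 ]
louvre R end [0.5955 0.2165 0.165 ]
edge L [0.5534 0.205  0.165 ]
edge R [0.5887 0.2086 0.165 ]
bridgeL [0.5511 0.1836 0.278 ]
bridgeR [0.594  0.1882 0.278 ]
bL low [0.5524 0.1847 0.275 ]
bR [0.5925 0.189  0.275 ]
```

```bash
python3 -m jog '[[-4.8,0,0,0,1],[-4.8,0,0,0,1],[0,0,0,0,1],[0,0,0,0,1],[0,0,0,0,1],[0,0,0,0,1],[0,0,0,0,1],[0,0,0,0,1],[0,0,0,0,1],[0,0,0,0,1]]' >/dev/null
python3 -c "
from h import *
need([.577,.131,.26],95.7); print(r.read_state()['joint_positions'].round(3))"
python3 -m jog '[[1.5,0,0,0,1],[1.5,0,0,0,1],[1.5,0,0,0,1],[1.5,0,0,0,1],[1.5,0,0,0,1],[0,0,0,0,1],[0,0,0,0,1],[0,0,0,0,1],[0,0,0,0,1],[0,0,0,0,1]]' >/dev/null
python3 -c "
from h import *
need([.577,.131,.26],95.7); print(r.read_state()['joint_positions'].round(3))"
```

```text
t 10.4 pos [0.5875 0.0385 0.2598] yaw 96.77 tilt [-0.0353  0.0048 -0.9994] w 0.0599 F [-0.14  0.74 -2.42] M [-0.02 -0.13 -0.01]
need tool cm [9.31 0.05 0.06] turn 0.019
[ 0.402  0.346 -0.685  1.479  0.204  1.427 -0.172]
t 11.4 pos [0.5773 0.1212 0.2606] yaw 96.9 tilt [-0.0353  0.0052 -0.9994] w 0.0598 F [-0.22  0.03 -3.19] M [-0.02 -0.13 -0.03]
need tool cm [0.98 0.09 0.06] turn 0.021
[ 0.289  0.355 -0.721  1.475  0.215  1.43  -0.317]
```

```bash
python3 -m jog '[[1,0,1,0.021,1],[1,0,1.5,0,1],[0.8,0,1.5,0,1],[0.8,0,1.5,0,1],[0,0,1.5,0,1],[0,0,0.8,0,1],[0,0,0,0,1],[0,0,0,0,1],[0,0,0,0,1],[0,0,0,0,1]]' >/dev/null
python3 -c "
from h import *
need([.577,.1577,.182],95.7)
w=snap('wrist','wrist4')['pixels'][40:220,160:480,::-1]
w=np.clip((w.astype(float)/255)**1.5*300,0,255).astype(np.uint8)
cv2.imwrite('pics/c4.png',cv2.resize(w,(800,450),interpolation=2))"
```

```text
t 12.4 pos [0.571  0.1574 0.1767] yaw 95.58 tilt [-0.0359  0.0038 -0.9993] w 0.0595 F [-0.93  0.16 -2.53] M [ 0.04 -0.22 -0.06]
need tool cm [-0.02  0.58 -0.55] turn -0.002
```

View pics/c4.png

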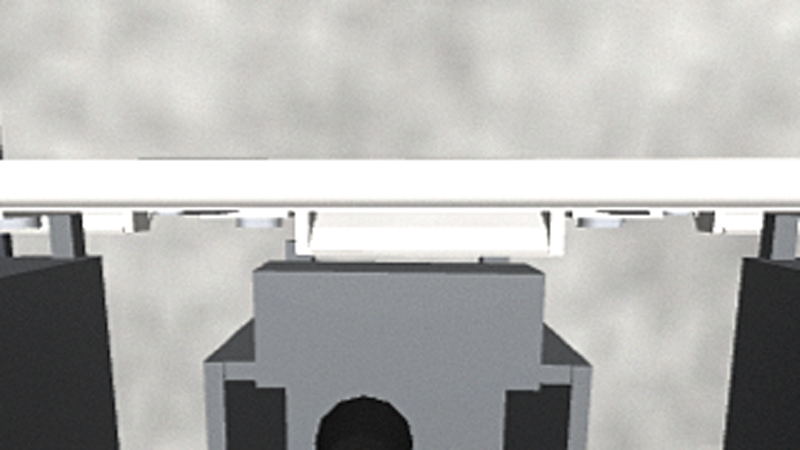

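```bash
python3 - <<'E'
from h import *
c=load('wrist4'); f=lambda x,y:(160+x/2.5-.3,40+y/2.5-.3)
g=cv2.cvtColor(c['pixels'],cv2.COLOR_RGB2GRAY)
for v in (126,130,134,138): print(v,g[v,276:292],g[v,376:390])
u=np.array([np.cos(np.radians(5.6)),np.sin(np.radians(5.6)),0]); n=np.array([-u[1],u[0],0])
tcp=np.array([.571,.1574,.1767]); 
for z in (.155,.160,.165,.170,.175):
    L,Rr=onz(c,*f(312,228),z),onz(c,*f(549,228),z); oL,oR=onz(c,*f(295,245),z),onz(c,*f(565,245),z); e=onz(c,*f(430,253),z)
    print(z,'in',np.linalg.norm(L-Rr).round(4),'out',np.linalg.norm(oL-oR).round(4),'mid u',((L+Rr)/2-tcp)@u,((oL+oR)/2-tcp)@u,'edge n',(e-tcp)@n)
for z in(.188,): print('sheet n',[(onz(c,*f(x,208),z)-tcp)@n for x in(50,430,750)])
b1,b2=onz(c,*f(255,271),.1945),onz(c,*f(545,271),.1945); print('bridge',np.linalg.norm(b1-b2),((b1+b2)/2-tcp)@u,((b1+b2)/2-tcp)@n)
E
```

```text
126 [137 151 237 245 240 243 251 182 119 123 186 222 224 220 220 221] [202 133 110 100 203 244 243 242 246 220 155 126 107 232]
130 [189 183 236 243 242 241 250 201 125 187 224 223 222 222 225 221] [228 238 163  93 236 247 241 241 244 223 202 198 202 201]
134 [191 185 227 241 241 242 248 188 203 238 239 238 239 238 238 239] [240 246 218 145 232 246 241 240 244 218 194 200 199 200]
138 [156 149 221 243 243 242 245 213 230 239 239 240 239 239 239 239] [239 241 244 208 233 243 242 241 246 219 197 201 202 202]
0.155 in 0.0459 out 0.0526 mid u 0.005534869796273246 0.005436591348346716 edge n 0.05397948985573316
0.16 in 0.0445 out 0.051 mid u 0.00550176001200337 0.0054065380502904305 edge n 0.054333023760756854
0.165 in 0.0431 out 0.0493 mid u 0.005468650227733386 0.005376484752234143 edge n 0.05468655766578053
0.17 in 0.0417 out 0.0477 mid u 0.005435540443463396 0.005346431454177857 edge n 0.05504009157080425
0.175 in 0.0402 out 0.0461 mid u 0.005402430659193409 0.0053163781561215715 edge n 0.05539362547582794
sheet n [np.float64(0.06306568963660404), np.float64(0.0631309080008962), np.float64(0.06318422713389397)]
bridge 0.04304797736657998 0.0007721799145109795 0.054119474765817216
```

```bash
python3 -m jog '[[0.2,0.3,0,0,1],[0.3,0.22,0,0,1],[0.2,0,0,0,1],[0,0,0,0,1],[0,0,0,0,1],[0,0,0,0,1],[0,0,0,0,1],[0,0,0,0,1],[0,0,0,0,1],[0,0,0,0,1]]' 
python3 - <<'E'
from h import *
u=np.array([np.cos(np.radians(5.6)),np.sin(np.radians(5.6)),0]); n=np.array([-u[1],u[0],0])
p=np.array([.571,.1574,.1767])+.0052*u+.007*n; print(p)
need(p,95.6)
E
```

```text
time: 13.45
ee_pos: [0.5764, 0.1656, 0.1776]
eef_rot: [0.672, 0.74, -0.01, -0.014]
ft_force: [-0.1, -0.2, -2.3]
width: 0.0598
[0.5754921  0.16487402 0.1767    ]
t 13.45 pos [0.5764 0.1656 0.1776] yaw 95.55 tilt [-0.0341  0.0041 -0.9994] w 0.0598 F [-0.14 -0.25 -2.25] M [-0.03 -0.18 -0.01]
need tool cm [-0.06 -0.1   0.09] turn -0.001
```

```bash
python3 -m jog '[[-0.06,-0.1,0,0,1],[0,0,0.3,0,1],[0,0.02,0.4,0,1],[0,0.02,0.4,0,1],[0,0.01,0.3,0,1],[0,0,0.1,0,1],[0,0,0,0,1],[0,0,0,0,1],[0,0,0,0,1],[0,0,0,0,1]]' 
python3 - <<'E'
from h import *
need([.5755,.1649,.160],95.6)
w=snap('wrist','wrist5')['pixels'][60:180,200:440,::-1]
w=np.clip((w.astype(float)/255)**1.5*300,0,255).astype(np.uint8)
cv2.imwrite('pics/c5.png',cv2.resize(w,(800,400),interpolation=2))
E
```

```text
time: 14.45
ee_pos: [0.5753, 0.1648, 0.161]
eef_rot: [0.672, 0.74, -0.01, -0.014]
ft_force: [-0.4, 0.9, -3.1]
width: 0.0596
t 14.45 pos [0.5753 0.1648 0.161 ] yaw 95.55 tilt [-0.0346  0.004  -0.9994] w 0.0596 F [-0.35  0.93 -3.13] M [-0.02 -0.14 -0.02]
need tool cm [0.01 0.03 0.09] turn -0.001
```

View pics/c5.png

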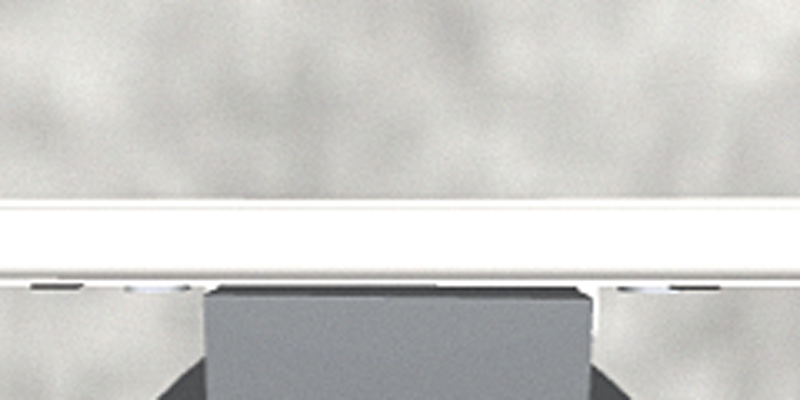

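```bash
python3 -m jog '[[0,0.03,0.1,0,1],[0,0.01,0.15,0,1],[0,0,0.15,0,1],[0,0.01,0.15,0,1],[0,0,0,0,1],[0,0,0,0,1],[0,0,0,0,1],[0,0,0,0,1],[0,0,0,0,1],[0,0,0,0,1]]' 
python3 -c "
from h import *
need([.5755,.1649,.150],95.6)"
```

```text
time: 15.5
ee_pos: [0.5758, 0.1653, 0.1553]
eef_rot: [0.672, 0.741, -0.01, -0.014]
ft_force: [0.4, 0.5, -1.8]
width: 0.0595
t 15.5 pos [0.5758 0.1653 0.1553] yaw 95.57 tilt [-0.0339  0.0045 -0.9994] w 0.0595 F [ 0.4   0.53 -1.84] M [ 0.1  -0.22  0.02]
need tool cm [-0.04 -0.01  0.53] turn -0.001
```

```bash
python3 -m jog '[[-0.04,0,0.15,0,1],[0,0.01,0.15,0,1],[0,0.01,0.15,0,1],[0,0.01,0.1,0,1],[0,0,0,0,1],[0,0,0,0,1],[0,0,0,0,1],[0,0,0,0,1],[0,0,0,0,1],[0,0,0,0,1]]' 
python3 -c "
from h import *
need([.5755,.1649,.145],95.6)"
```

```text
time: 16.5
ee_pos: [0.5766, 0.1662, 0.1511]
eef_rot: [0.671, 0.741, -0.008, -0.014]
ft_force: [-0.4, 0.4, 0.8]
width: 0.0596
t 16.5 pos [0.5766 0.1662 0.1511] yaw 95.64 tilt [-0.0314  0.006  -0.9995] w 0.0596 F [-0.38  0.35  0.81] M [0.21 0.01 0.16]
need tool cm [-0.12 -0.1   0.61] turn 0.001
```

```bash
python3 -m jog '[[0,0,0.15,0,1],[0,0,0.15,0,1],[0,0,0.15,0,1],[0,0,0.15,0,1],[0,0,0,0,1],[0,0,0,0,1],[0,0,0,0,1],[0,0,0,0,1],[0,0,0,0,1],[0,0,0,0,1]]' 
python3 -c "
from h import *
need([.5755,.1649,.145],95.6)
a=snap('scene','scene6')['pixels'][150:300,330:460,::-1]; b=snap('side','side6')['pixels'][190:340,160:360,::-1];w=snap('wrist','wrist6')['pixels'][60:180,200:440,::-1]
im=np.zeros((600,800,3),np.uint8);im[:300,:260]=cv2.resize(a,(260,300));im[:300,300:700]=cv2.resize(b,(400,300)); im[300:600,:600]=cv2.resize(w,(600,300))
cv2.imwrite('pics/comp6.png',im)"
```

```text
time: 17.5
ee_pos: [0.5771, 0.1663, 0.1479]
eef_rot: [0.671, 0.741, -0.008, -0.012]
ft_force: [-2.4, 0.2, 2.8]
width: 0.0595
t 17.5 pos [0.5771 0.1663 0.1479] yaw 95.71 tilt [-0.0285  0.0051 -0.9996] w 0.0595 F [-2.37  0.2   2.84] M [0.1  0.   0.26]
need tool cm [-0.13 -0.16  0.29] turn 0.002
```

View pics/comp6.png

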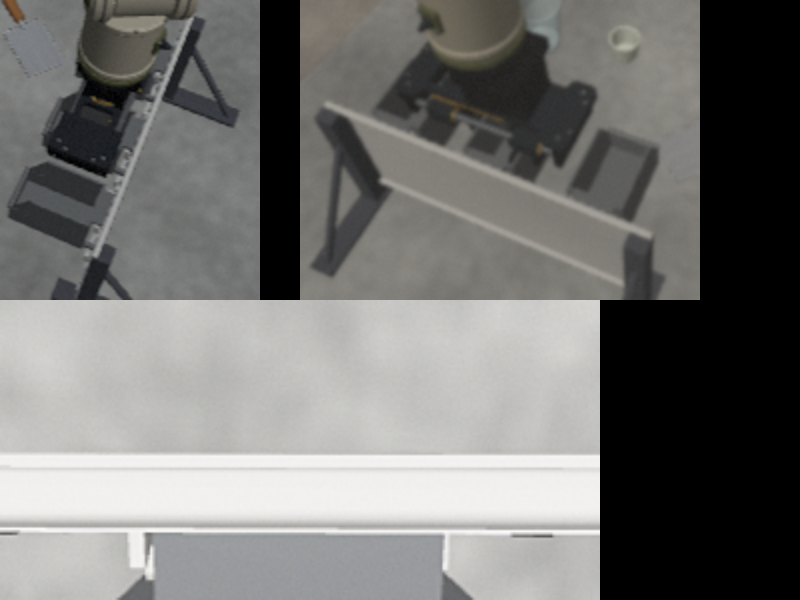

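```bash
python3 -m jog '[[0,-0.12,0,0,1],[0,0,0.1,0,1],[0,0,0.15,0,1],[0,0,0.15,0,1],[0,0,0.15,0,1],[0,0,0,0,1],[0,0,0,0,1],[0,0,0,0,1],[0,0,0,0,1],[0,0,0,0,1]]' 
python3 -c "
from h import *
need([.5755,.1649,.143],95.6)"
```

```text
time: 18.65
ee_pos: [0.577, 0.1664, 0.1466]
eef_rot: [0.671, 0.742, -0.006, -0.01]
ft_force: [-0.3, 1.3, 3.1]
width: 0.0596
t 18.65 pos [0.577  0.1664 0.1466] yaw 95.75 tilt [-0.0238  0.0048 -0.9997] w 0.0596 F [-0.26  1.26  3.11] M [ 0.15 -0.13  0.23]
need tool cm [-0.14 -0.16  0.36] turn 0.003
```

```bash
python3 -m jog '[[0,0,0.2,0,1],[0,0,0.2,0,1],[0,0,0.2,0,1],[0,0,0.2,0,1],[0,0,0.2,0,1],[0,0,0.2,0,1],[0,0,0,0,1],[0,0,0,0,1],[0,0,0,0,1],[0,0,0,0,1]]' 50
python3 -c "
from h import *
need([.5755,.1649,.143],95.6)"
```

```text
time: 19.65
ee_pos: [0.5772, 0.1667, 0.1449]
eef_rot: [0.67, 0.742, -0.006, -0.008]
ft_force: [-1.3, 0.3, 4.5]
width: 0.0597
t 19.65 pos [0.5772 0.1667 0.1449] yaw 95.89 tilt [-0.0198  0.0014 -0.9998] w 0.0597 F [-1.34  0.27  4.54] M [0.13 0.04 0.27]
need tool cm [-0.16 -0.18  0.2 ] turn 0.005
```

```bash
python3 -m jog '[[0,0,-0.1,0,0],[0,0,0,0,0],[0,0,0,0,0],[0,0,0,0,0],[0,0,-0.5,0,0],[0,0,-2,0,0],[0,0,-3,0,0],[0,0,-3,0,0],[0,0,-1,0,0],[0,0,0,0,0]]' 
python3 -c "
from h import *
need([.5755,.1649,.23],95.6)
a=snap('scene','scene7')['pixels'][150:300,330:460,::-1]; w=snap('wrist','wrist7')['pixels'][20:220,160:480,::-1]
im=np.zeros((600,800,3),np.uint8);im[:600,:260]=cv2.resize(a,(260,600))[:600];im[:330,272:800]=cv2.resize(w,(528,330))
cv2.imwrite('pics/comp7.png',im)"
```

```text
time: 20.65
ee_pos: [0.5781, 0.1648, 0.2425]
eef_rot: [0.67, 0.742, -0.009, -0.009]
ft_force: [1.3, 0.3, -1.1]
width: 0.0867
t 20.65 pos [0.5781 0.1648 0.2425] yaw 95.78 tilt [-2.530e-02 -5.000e-04 -9.997e-01] w 0.0867 F [ 1.32  0.29 -1.11] M [-0.   -0.16 -0.03]
need tool cm [ 0.04 -0.22  1.26] turn 0.003
```

View pics/comp7.png

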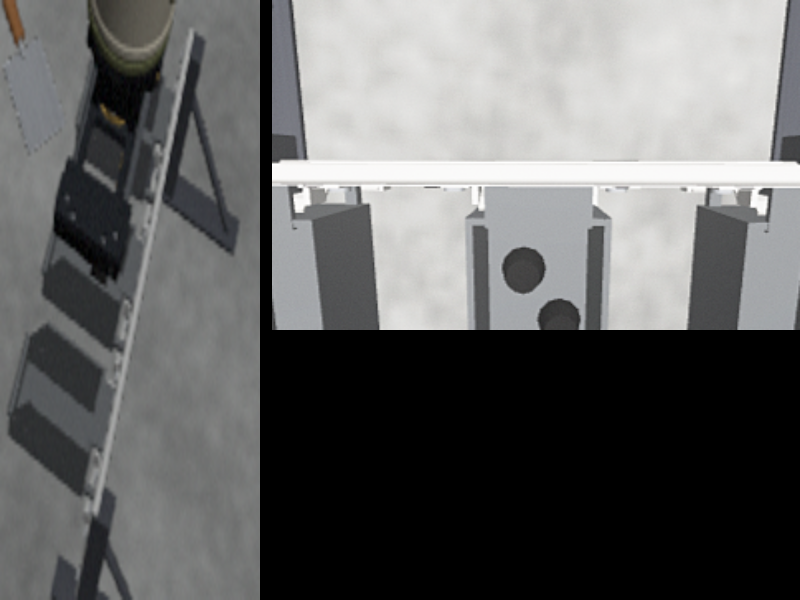

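```bash
python3 -m jog '[[1,-0.3,0,0,1],[1.5,-0.4,0,0,1],[1.2,-0.3,0,0,1],[0,0,0,0,1],[0,0,0,0,1],[0,0,0,0,1],[0,0,0,0,1],[0,0,0,0,1],[0,0,0,0,1],[0,0,0,0,1]]' 
python3 -c "
from h import *
need([.5658,.2035,.205],95.6)"
```

```text
time: 21.75
ee_pos: [0.5608, 0.203, 0.2366]
eef_rot: [0.67, 0.742, -0.012, -0.012]
ft_force: [-1.0, 0.1, 0.5]
width: 0.0154
t 21.75 pos [0.5608 0.203  0.2366] yaw 95.83 tilt [-0.0338 -0.0028 -0.9994] w 0.0154 F [-1.05  0.14  0.53] M [ 0.01 -0.12 -0.02]
need tool cm [-0.01  0.61  3.14] turn 0.004
```

```bash
python3 -m jog '[[0,0.3,0,0,1],[0,0.25,0,0,1],[0,0,0,0,1],[0,0,1,0,1],[0,0,1,0,1],[0,0,0.8,0,1],[0,0,0.2,0,1],[0,0,0,0,1],[0,0,0,0,1],[0,0,0,0,1]]' 
python3 -c "
from h import *
need([.5658,.2035,.195],95.6)"
```

```text
time: 22.75
ee_pos: [0.5654, 0.203, 0.2028]
eef_rot: [0.67, 0.742, -0.013, -0.012]
ft_force: [-0.0, -0.4, -0.5]
width: 0.0
t 22.75 pos [0.5654 0.203  0.2028] yaw 95.81 tilt [-0.0352 -0.0032 -0.9994] w 0.0 F [-0.   -0.39 -0.53] M [ 0.03 -0.19 -0.01]
need tool cm [0.04 0.07 0.77] turn 0.004
```

```bash
python3 -m jog '[[0,0.05,0.5,0,1],[0,0.04,0.5,0,1],[0,0,0.2,0,1],[0,0,0.15,0,1],[0,0,0.1,0,1],[0,0,0.1,0,1],[0,0,0,0,1],[0,0,0,0,1],[0,0,0,0,1],[0,0,0,0,1]]' 
python3 -c "
from h import *
need([.5658,.2035,.185],95.6)"
```

```text
time: 23.75
ee_pos: [0.5662, 0.2033, 0.1867]
eef_rot: [0.67, 0.742, -0.012, -0.012]
ft_force: [0.2, -0.9, 0.1]
width: 0.0003
t 23.75 pos [0.5662 0.2033 0.1867] yaw 95.8 tilt [-0.0339 -0.0028 -0.9994] w 0.0003 F [ 0.2  -0.91  0.11] M [-0.04 -0.14  0.08]
need tool cm [ 0.03 -0.03  0.17] turn 0.004
```

```bash
python3 -m jog '[[0,0,0.1,0,1],[0,0,0.1,0,1],[0,0,0.1,0,1],[0,0,0.1,0,1],[0,0,0.1,0,1],[0,0,0.1,0,1],[0,0,0.1,0,1],[0,0,0.1,0,1],[0,0,0.1,0,1],[0,0,0.1,0,1]]' 
python3 -c "
from h import *
need([.5658,.2035,.185],95.6)"
```

```text
time: 24.75
ee_pos: [0.5661, 0.2034, 0.1854]
eef_rot: [0.671, 0.742, -0.012, -0.009]
ft_force: [-2.6, -1.9, 8.3]
width: 0.0006
t 24.75 pos [0.5661 0.2034 0.1854] yaw 95.78 tilt [-0.0289 -0.005  -0.9996] w 0.0006 F [-2.58 -1.95  8.31] M [-0.39  0.74  0.03]
need tool cm [ 0.01 -0.03  0.04] turn 0.003
```

```bash
python3 -m jog '[[0,0,0.1,0,1],[0,0,0.1,0,1],[0,0,0.1,0,1],[0,0,0.1,0,1],[0,0,0.1,0,1],[0,0,0.1,0,1],[0,0,0.1,0,1],[0,0,0.1,0,1],[0,0,0.1,0,1],[0,0,0.1,0,1]]' 
python3 -c "
from h import *
need([.5658,.2035,.185],95.6)"
```

```text
time: 25.75
ee_pos: [0.566, 0.2034, 0.1854]
eef_rot: [0.671, 0.742, -0.011, -0.006]
ft_force: [-3.3, -2.1, 8.8]
width: 0.0005
t 25.75 pos [0.566  0.2034 0.1854] yaw 95.74 tilt [-0.0232 -0.0079 -0.9997] w 0.0005 F [-3.28 -2.07  8.81] M [-0.48  0.72  0.02]
need tool cm [ 0.01 -0.02  0.04] turn 0.002
```

```bash
python3 -m jog '[[0,0,0.15,0,1],[0,0,0.15,0,1],[0,0,0.15,0,1],[0,0,0.15,0,1],[0,0,0.15,0,1],[0,0,0.15,0,1],[0,0,0.15,0,1],[0,0,0.15,0,1],[0,0,0.15,0,1],[0,0,0.15,0,1]]' 
python3 -c "
from h import *
need([.5658,.2035,.185],95.6)"
```

```text
time: 26.75
ee_pos: [0.5658, 0.2036, 0.1853]
eef_rot: [0.671, 0.741, -0.01, -0.002]
ft_force: [-5.5, -3.1, 13.3]
width: 0.0004
t 26.75 pos [0.5658 0.2036 0.1853] yaw 95.69 tilt [-0.0153 -0.0121 -0.9998] w 0.0004 F [-5.52 -3.07 13.32] M [-0.63  1.17 -0.01]
need tool cm [-0.01 -0.    0.03] turn 0.002
```

```bash
python3 -m jog '[[0,0,0.2,0,1],[0,0,0.2,0,1],[0,0,0.2,0,1],[0,0,0.2,0,1],[0,0,0.2,0,1],[0,0,0.2,0,1],[0,0,0.2,0,1],[0,0,0.2,0,1],[0,0,0.2,0,1],[0,0,0.2,0,1]]' 
python3 -c "
from h import *
need([.5658,.2035,.185],95.6)
snap('wrist','wrist8')"
```

```text
time: 27.75
ee_pos: [0.5656, 0.2037, 0.1852]
eef_rot: [0.671, 0.741, -0.008, 0.004]
ft_force: [-6.9, -4.1, 16.8]
width: 0.0005
t 27.75 pos [0.5656 0.2037 0.1852] yaw 95.63 tilt [-0.005  -0.018  -0.9998] w 0.0005 F [-6.94 -4.13 16.83] M [-0.89  1.61 -0.01]
need tool cm [-0.02  0.02  0.02] turn 0.001
```

```bash
python3 -m jog '[[0,0,0.1,0,1],[0,0,0.2,0,1],[0,0,0.2,0,1],[0,0,0.2,0,1],[0,0,0.22,0,1],[0,0,0.24,0,1],[0,0,0.25,0,1],[0,0,0.25,0,1],[0,0,0.25,0,1],[0,0,0.25,0,1]]' 
python3 -c "
from h import *
need([.5658,.2035,.185],95.6)"
```

```text
time: 28.8
ee_pos: [0.5654, 0.2038, 0.185]
eef_rot: [0.672, 0.741, -0.007, 0.01]
ft_force: [-10.0, -5.2, 21.9]
width: 0.0002
t 28.8 pos [0.5654 0.2038 0.185 ] yaw 95.57 tilt [ 0.0057 -0.0246 -0.9997] w 0.0002 F [-10.    -5.16  21.87] M [-1.11  2.09 -0.03]
need tool cm [-0.04  0.04  0.  ] turn -0.001
```

```bash
python3 -m jog '[[0,0,-0.5,0,1],[0,0,-2,0,1],[0,0,-2.5,0,1],[-2,0,-1,0,1],[-3,0,0,0,1],[-3,0,0,0,1],[-3,0,0,0,1],[-1,0,0,0,1],[0,0,0,0,1],[0,0,0,0,1]]' 
python3 -c "
from h import *
need([.5755,.1649,.23],95.6)
w=snap('wrist','wrist9')['pixels'][30:210,190:430,::-1]
w=np.clip((w.astype(float)/255)**1.5*300,0,255).astype(np.uint8)
cv2.imwrite('pics/c9.png',cv2.resize(w,(800,600),interpolation=2))"
```

```text
time: 29.8
ee_pos: [0.5767, 0.0848, 0.2518]
eef_rot: [0.67, 0.742, -0.006, 0.011]
ft_force: [-0.0, -0.0, -0.3]
width: 0.0009
t 29.8 pos [0.5767 0.0848 0.2518] yaw 95.8 tilt [ 0.0078 -0.0229 -0.9997] w 0.0009 F [-0.05 -0.   -0.31] M [ 0.05 -0.06 -0.02]
need tool cm [8.03 0.68 2.  ] turn 0.003
```

View pics/c9.png

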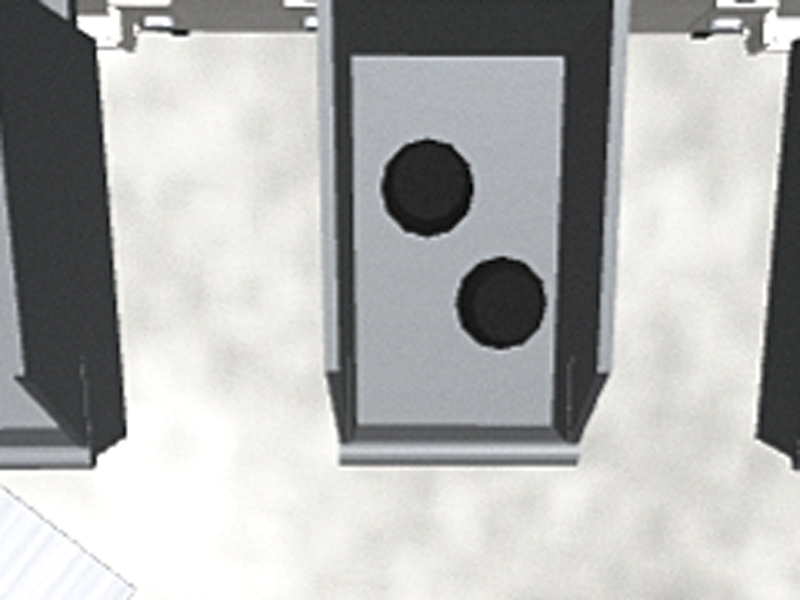

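```bash
python3 - <<'E'
from h import *
c=load('wrist9'); f=lambda x,y:(190+x/3.333-.35,30+y/3.333-.35)
u=np.array([np.cos(np.radians(5.6)),np.sin(np.radians(5.6)),0]); n=np.array([-u[1],u[0],0]); o=np.array([.571,.2194,0])
g=lambda x,y,z:((onz(c,*f(x,y),z)-o)@u*1e3,(onz(c,*f(x,y),z)-o)@n*1e3)
for nm,L,Rr,z,w in[('top x-25',(329,375),(608,375),.163,60),('top back',(318,20),(628,20),.163,60),('floor back in',(352,57),(564,57),.092,54),('floor front',(357,425),(553,425),.092,54),('front lip',(341,445),(578,445),.122,60)]:
    a,b=g(*L,z),g(*Rr,z); print(nm,'mid u',round((a[0]+b[0])/2,2),'width',round(b[0]-a[0],2),'/',w,'n',round(a[1],2),round(b[1],2))
for q in 'scene7','wrist7': pass
# fresh scene/side crops
a=snap('scene','scene9')['pixels'][170:290,330:440,::-1]; w=c['pixels'][0:70,200:420,::-1]
w=np.clip((w.astype(float)/255)**1.5*300,0,255).astype(np.uint8)
im=np.zeros((600,800,3),np.uint8); im[:230,:726]=cv2.resize(w,(726,230),interpolation=2); im[230:600,:339]=cv2.resize(a,(339,370),interpolation=2)
b=load('wrist7')['pixels'][100:150,250:420,::-1]; im[232:432,345:800]=cv2.resize(b,(455,200),interpolation=2)[:,:455]
cv2.imwrite('pics/c10.png',im)
E
```

```text
top x-25 mid u 0.97 width 57.76 / 60 n -88.76 -88.55
top back mid u 0.87 width 59.05 / 60 n -21.75 -21.45
floor back in mid u 0.29 width 53.51 / 54 n -16.7 -16.43
floor front mid u 0.56 width 53.98 / 54 n -109.91 -109.73
front lip mid u 0.78 width 58.98 / 60 n -110.36 -110.17
```

View pics/c10.png

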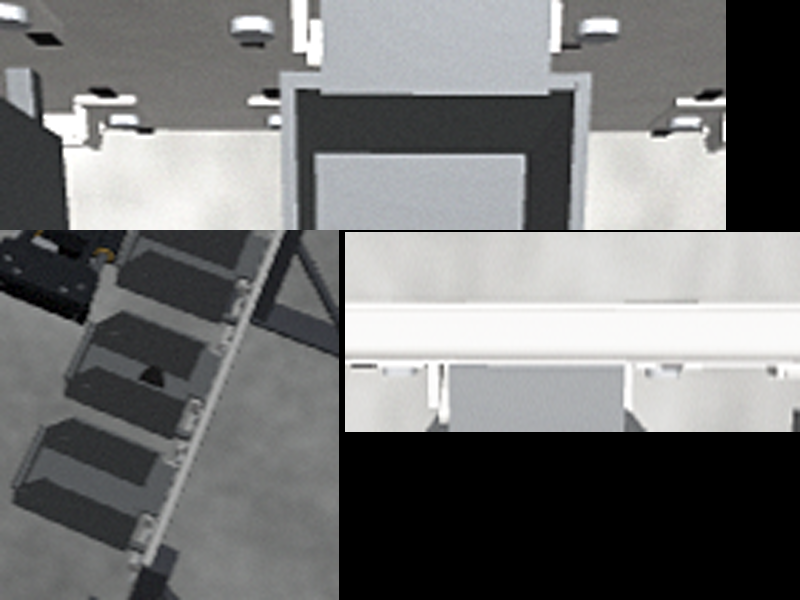

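```bash
python3 -m jog '[[2,0,0,0,1],[3,0,0,0,1],[3,0,0,0,1],[2.5,0,0,0,1],[1.2,0,0,0,1],[0,0,0,0,1],[0,0,0,0,1],[0,0,0,0,1],[0,0,0,0,1],[0,0,0,0,1]]' 
python3 -c "
from h import *
need([.5733,.2042,.195],95.6)"
```

```text
time: 30.9
ee_pos: [0.5628, 0.2093, 0.2484]
eef_rot: [0.668, 0.744, -0.006, 0.01]
ft_force: [0.5, 0.7, 0.5]
width: 0.0005
t 30.9 pos [0.5628 0.2093 0.2484] yaw 96.16 tilt [ 0.0067 -0.0221 -0.9997] w 0.0005 F [0.48 0.7  0.47] M [ 0.03 -0.1   0.  ]
need tool cm [-0.5   0.97  5.36] turn 0.01
```

```bash
python3 -m jog '[[-0.25,0.5,0,0.01,1],[-0.22,0.42,0,0,1],[0,0,0,0,1],[0,0,1,0,1],[0,0,1.5,0,1],[0,0,1.2,0,1],[0,0,0.8,0,1],[0,0,0.2,0,1],[0,0,0,0,1],[0,0,0,0,1]]' 
python3 -c "
from h import *
need([.5733,.2042,.188],95.6)"
```

```text
time: 31.9
ee_pos: [0.5734, 0.202, 0.1958]
eef_rot: [0.673, 0.74, -0.007, 0.009]
ft_force: [0.0, 0.2, -0.5]
width: 0.0006
t 31.9 pos [0.5734 0.202  0.1958] yaw 95.4 tilt [ 0.0044 -0.0233 -0.9997] w 0.0006 F [ 0.04  0.16 -0.48] M [ 0.   -0.04  0.  ]
need tool cm [0.24 0.   0.77] turn -0.004
```

```bash
python3 -m jog '[[0.2,0,0.3,0,1],[0.03,0,0.4,0,1],[0,0,0.2,0,1],[0,0,0.1,0,1],[0,0,0.1,0,1],[0,0,0.1,0,1],[0,0,0.1,0,1],[0,0,0.1,0,1],[0,0,0.1,0,1],[0,0,0.1,0,1]]' 
python3 -c "
from h import *
need([.5733,.2042,.185],95.6)"
```

```text
time: 32.9
ee_pos: [0.5738, 0.2048, 0.1852]
eef_rot: [0.673, 0.739, -0.006, 0.011]
ft_force: [-2.9, -1.6, 8.6]
width: 0.0005
t 32.9 pos [0.5738 0.2048 0.1852] yaw 95.38 tilt [ 0.0089 -0.0238 -0.9997] w 0.0005 F [-2.95 -1.59  8.62] M [-0.41  0.78 -0.06]
need tool cm [-0.06 -0.06  0.02] turn -0.004
```

```bash
python3 -m jog '[[0,0,0.15,0,1],[0,0,0.15,0,1],[0,0,0.2,0,1],[0,0,0.2,0,1],[0,0,0.2,0,1],[0,0,0.25,0,1],[0,0,0.25,0,1],[0,0,0.25,0,1],[0,0,0.25,0,1],[0,0,0.25,0,1]]' 
python3 -c "
from h import *
need([.5733,.2042,.185],95.6)"
```

```text
time: 33.9
ee_pos: [0.5737, 0.205, 0.185]
eef_rot: [0.673, 0.739, -0.005, 0.017]
ft_force: [-9.2, -4.3, 20.2]
width: 0.0002
t 33.9 pos [0.5737 0.205  0.185 ] yaw 95.3 tilt [ 0.019  -0.0296 -0.9994] w 0.0002 F [-9.21 -4.29 20.19] M [-1.05  2.1  -0.02]
need tool cm [-0.07 -0.05  0.  ] turn -0.005
```

```bash
python3 -m jog '[[0,0,-0.5,0,1],[0,0,-2,0,1],[0,0,-3,0,1],[0,0,-2,0,1],[-2,0,0,0,1],[-3,0,0,0,1],[-3,0,0,0,1],[-2,0,0,0,1],[0,0,0,0,1],[0,0,0,0,1]]' 
python3 - <<'E'
from h import *
need([.5733,.2042,.185],95.6)
a=load('wrist9'); b=snap('wrist','wrist11'); s0=load('scene0')['pixels'].astype(int); s=snap('scene','scene11')['pixels'].astype(int)
d=(abs(s-s0).max(2)>40).astype(np.uint8); n,l,st,_=cv2.connectedComponentsWithStats(d)
print([tuple(map(int,x)) for x in st[1:] if x[4]>8])
E
```

```text
time: 34.9
ee_pos: [0.5818, 0.1062, 0.2686]
eef_rot: [0.673, 0.74, -0.003, 0.018]
ft_force: [-0.7, 0.8, 1.0]
width: 0.0002
t 34.9 pos [0.5818 0.1062 0.2686] yaw 95.43 tilt [ 0.0224 -0.028  -0.9994] w 0.0002 F [-0.66  0.8   1.03] M [ 0.08 -0.01 -0.05]
need tool cm [10.08 -0.08  8.06] turn -0.003
[(185, 0, 22, 17, 106), (219, 0, 24, 20, 155), (371, 0, 60, 79, 1885), (439, 13, 10, 5, 28), (367, 20, 4, 5, 19), (440, 20, 7, 3, 10), (334, 23, 63, 216, 3958), (423, 22, 4, 4, 10), (428, 24, 5, 3, 12), (436, 24, 7, 17, 44), (433, 29, 6, 13, 27), (370, 42, 1, 9, 9), (361, 45, 54, 66, 1483), (411, 61, 5, 19, 65), (414, 85, 6, 4, 16), (408, 87, 5, 3, 14), (397, 106, 6, 5, 14), (391, 115, 12, 15, 95), (241, 135, 40, 39, 824), (391, 211, 10, 15, 49)]
```

```bash
python3 -c "
from bench import r
print(r.close_job())"
```

```text
the job is handed in; nothing more can be done
None
```

I hung the bin on the empty middle louvre and handed the job in at about 35 s of the 58 s allowed. I lowered the lip into the pocket, released the bin, and pressed it home on the rim with the shut fingers.

**Lip home:** I pressed twice, once about 8 mm off centre and once near the middle. The force rose from 8 N to 22 N and then from 9 N to 20 N. The rim moved no more than about 0.2 mm in either press, so it met a hard stop above the 9–18 N expected and below the 30 N limit. The lip ended about 7 mm below its nominal height. The spring had first bitten about 7 mm above that, which agrees with the lip being home.

**Level and contents:** After the first press, the wrist image gave about 0.4° of side tilt, which is within measuring error, and no visible front-to-back tilt. Both stoppers were upright in the bin.

**Everything else:** The last scene picture differs from the first only at the robot, the bin's old place and its new place. Parts of the picture hidden behind the arm could not be compared.

**What did not agree or could not be checked:**
- I could not measure the louvre's spring, so "home" rests on the force and height readings. An early rough estimate from the images put the pocket floor 1–4 mm lower than where the lip stopped.
- The tool picked up about 2° of tilt during the fast transfer, so the lip went in slightly rolled and touched one end of the pocket with about 2 N. It levelled as I pressed.
- During the two presses, the side force on the fingers reached about 10 N.

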